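Fit and lock the length-stop carriage on the drilling jig

ROBOT

A 6-joint arm with a two-finger parallel gripper is mounted at the origin on the work surface. World frame = base frame: x ahead of the robot, y to its left, z up, the work surface at z = 0. Lengths are in mm, angles in rad, forces in N, time in s.
With the tool pointing down it reaches from about 350 to 875 mm from the base axis. Payload 4.2 kg.
Tool frame: the origin (TCP) lies on the mounting face of the last link; the fingertips stand 173 mm ahead of it and the grasp point (between the pads) lies grip_point_offset ahead of it (grip_point_offset is the distance from the TCP to the grasp point, in mm); z points along the fingers, y is the line along which they close (so a half turn about z gives the same grasp; the last joint's range is limited). The gripper opens to 85 mm and grips with 20 to 120 N. Pads are 22 mm wide; open, the fingers measure 114 mm over their backs; the gripper's body (76 mm by 85 mm) begins 54 mm behind the grasp point. The pads swing forward as they close: fully open they stand 13 mm farther back than shut.
Start: joints at [1.575, 0.385, 0.008, 0, -1.194, -0.259], TCP at [157.501, 604.809, 404.712] pointing down, gripper open.
Joint ranges: [-3.14, 3.14], [-1.21, 2.06], [-1.07, 1.41], [-3.16, 2.05], [-2.99, -0.16], [-3.1, 3.1]. Speed limits (rad/s): [2.79, 2.79, 3.14, 3.14, 3.14, 3.14].

INTERFACE

Orientations are given as a unit quaternion [x, y, z, w].
In Python, from bench import read_state, get_image, job_done, recognise, place_of, grip_point_offset gives the robot as it stands. The module is installed in compiled form; this text tells all that it offers.
- The arm moves only by the tool carry_out, never from a script. Its arguments are lists of equal length, an entry for each row: "slide": the shift along the tool's x, y, z in m, a list of three; "roll": the turn about the tool's z in degrees; "claw": the finger opening in m, from 0 to 0.0854. A call has 1 to 8 rows; each row is the pose to reach, as a shift and turn from the pose commanded when the call began, along the tool's axes at that moment; what a row does not reach only later rows make up. A row lasts 1/8 s, in which the tool goes at most 62.5 mm and 10.7 degrees, less where a joint would pass 70% of its speed; a pose out of reach is approached as far as the arm can. A call with a gripper value outside its range is refused whole. The fingers move at their own pace and stop on an object; the grip force is fixed at half the most. Time passes only in rows, so rows that repeat a pose let the fingers close. It gives the time, the measured TCP pose, the force, the opening and the grip force at its end, in the units of the state.
- read_state(): the state, without advancing time (a new reading comes with each control period).
- get_image(name): name is "scene" or "top" or "wrist"; returns a dict with "img" (420x560x3 uint8, red, green, blue), "z_map" (420x560 float32, mm along the optical axis (not along the pixel's ray), 0 where there is no reading), "mtx" (3x3 intrinsics, pixels), "world_from_camera" (4x4, takes a point from camera to world coordinates); the wrist camera has in their place "T_tool_cam" (4x4, takes a point from camera to tool coordinates, whose origin is the TCP and whose axes are the flange's). Camera axes: x right, y up, looking along -z (the intrinsics and any distortion apply to the point x, -y, -z); pixel columns grow to the right and rows downward; lengths in mm; the calibration is good to about 2 mm. A picture is of the moment at which its call begins: read the wrist's pose just before it.
- job_done(): hands the job in; it is judged then, once.
Trained networks look in a picture, given as the dict that the camera call returned (one of the last four; its "shot" number tells which), for a name from the list of things; names that differ only in an ending like _2 or _b are one class to them, and where a whole thing is asked for, a point or a joint stands for the part that bears it (a point fixed in the world has none). Each returns a list of dicts, best first, with "conf" (0 to 1); they miss things now and then, are a little off and sometimes report something else, mostly with a low value. They report only what shows in the picture. A call takes as long as a camera call. They do not tell look-alikes from the thing itself.
- recognise(picture, thing): "at" ([column, row] in pixels, amid what is visible of it).
- place_of(picture, thing): "at" ([column, row] in pixels: a listed point, or the origin of a listed thing).
The state is a dict: "clock": time; "joints": joint angles; "joint_vel": joint speeds; "joint_efforts": joint torques, N m; "position": TCP position; "ee_rot": TCP orientation; "contact_force": force on the tool from outside, world axes, zero at the start; "wrist_torque": the same for the moment, N m; "gripper_width": finger opening in mm; "grasp_force": force on a finger pad.
Only numpy, scipy, OpenCV 4.12 (cv2) and the standard library are available. Lean on these libraries where they do the work, as an engineer would, in place of code of your own. Each camera call takes 0.05 s, during which the arm holds its last target. There are 200 camera calls.

TASK

Pick up the blue carriage by its wooden post and slide it onto the dovetail rail of the drilling jig from the rail's tapered open end, gently all the way until you feel it press lightly against the rubber-faced end stop. Then lock it there by swinging the red-balled clamp knob on its side over towards the end stop as far as it goes, without forcing anything, let go and draw clear. Leave the jar, the tin and the screwdriver alone.

Things in the scene. Friction and masses are not known exactly. Their poses are not given: they have to be found in the camera images.
- jig: Fixed drilling jig: pale wooden board 250 x 135 x 18 mm with an aluminium male dovetail rail along its middle. Origin: centre of the board's underside, on the bench. x runs along the rail from its open end towards the end stop, z up. The rail spans x -90 to +90 mm on y = 0; its flat top is 40 mm above the bench and 40 mm wide (widest), narrowing below to a 20 mm foot.
- rail_mouth (a point): Tip of the rail's open end (jig x = -90 mm), on its centre line, 38 mm above the bench; same axes as the jig. The first 18 mm from here are a tapered lead-in: 33 mm wide and 2 mm lower at the tip, growing to the full section.
- stop_face (a point): Centre of the black rubber face of the fixed dark steel end stop that straddles the rail (22 x 64 mm, top 47 mm above the bench). The face looks towards the open end; this point is 33 mm above the bench. Same axes as the jig. It does not give: press on it lightly (3 to 10 N; over 25 N is too much).
- carriage_grip (a point): Centre of the wooden post (30 x 28 x 44 mm tall, x, y, z) of the loose blue carriage (about 0.4 kg). +x goes first onto the rail and meets the stop; the clamp is on the -y side; z up. The post stands on a body 80 x 64 mm (x, y) whose top is 22 mm and underside 47 mm below this point. Best gripped on its two x faces. Seated on the rail this point is 72 mm above the bench, over the rail's centre line.
- carriage_front (a point): Middle of the carriage's front (+x) face, 40 mm ahead of carriage_grip and 27 mm below it: the face that meets the stop. Same axes. A dovetail slot runs the carriage's full length, open below and at both ends: roof 32 mm below carriage_grip, 42.4 mm wide, 33 mm at its lips; some 1.2 mm of play each side on the rail. With the clamp loose, over 50 N against the rail counts as jamming.
- clamp (a joint): Angle of the clamp knob on the carriage's -y side: steel arm with red ball on a pivot parallel to y. At 0 the arm leans 40 degrees from upright to -x; growing, it swings up and over to +x (towards the end stop), hard stop at 1.4 rad. Starts at 0 to 0.35, loose. Friction about 0.08 N m, stays where left; tight within 0.2 rad of the hard stop. Over 30 N on it is forcing it.
- clamp_ball (a point): Centre of the clamp's red 18 mm ball, which turns with the arm. Arm 8 mm thick, 50 mm from pivot to ball centre; the pivot is 39 mm below carriage_grip at the same x, and the arm swings in the plane 46 mm to the -y side of carriage_grip (14 mm clear of the carriage body's side). It can be pushed from above with closed fingers.
- jar_mid (a point): Centre of a green glass jar with a steel lid, 66 mm across, 100 mm tall, standing loose. Leave it alone.
- tin_mid (a point): Centre of a red tin, 90 mm across, 120 mm tall, standing loose. Leave it alone.
- screwdriver: Screwdriver lying loose on the bench beside the jig. Leave it alone.
Not all that is in view belongs to the job. Of the things shaped like the part that bears carriage_grip, the blue one is meant.

How it is judged (in metres and radians):
On the way, in this order (a step that is already met when the one before it is completed fails the run):
1. the carriage is threaded onto the rail from its open end, clamp still loose (y of carriage_grip in the frame of jig between -0.003 and 0.003 m and z of carriage_grip in the frame of jig between 0.0685 and 0.0755 m and angle between the x axis of carriage_grip and the x axis of jig, either way round below 0.06 rad and angle between carriage_grip's own z axis and vertical below 0.06 rad and x of carriage_grip in the frame of jig between -0.105 and -0.055 m and value of joint clamp below 0.8 rad), for 0.05 s.
2. the carriage presses lightly (over 2 N) against the end stop, clamp still loose and untouched (y of carriage_grip in the frame of jig between -0.003 and 0.003 m and z of carriage_grip in the frame of jig between 0.0685 and 0.0755 m and angle between the x axis of carriage_grip and the x axis of jig, either way round below 0.06 rad and angle between carriage_grip's own z axis and vertical below 0.06 rad and x of carriage_grip in the frame of stop_face between -0.0425 and -0.037 m and contact force between carriage and stop above 2 N and contact force between the fingers and clamp below 0.5 N and value of joint clamp below 0.8 rad), for 0.1 s.
3. the clamp is swung over tight with the carriage home (y of carriage_grip in the frame of jig between -0.003 and 0.003 m and z of carriage_grip in the frame of jig between 0.0685 and 0.0755 m and angle between the x axis of carriage_grip and the x axis of jig, either way round below 0.06 rad and angle between carriage_grip's own z axis and vertical below 0.06 rad and x of carriage_grip in the frame of stop_face between -0.0425 and -0.037 m and value of joint clamp above 1.2 rad), for 0.2 s.
At the end, for the whole second after the job is handed in: The carriage is on the rail (within 3 mm of its centre line and 3.5 mm of its riding height, level and parallel within 0.06 rad), its front face within 2.5 mm of the stop's rubber face, the clamp past 1.2 rad (hard stop 1.4), everything released and at rest (all of step 3 and linear speed of carriage below 0.01 m/s); the robot touches nothing.
It fails at once if the end stop is struck or pressed with more than 25 N (contact force between carriage and stop above 25 N).
It fails at once if the carriage is jammed on the jig with more than 50 N while the clamp is loose (contact force between carriage and jig above 50 N and value of joint clamp below 0.9 rad).
It fails at once if the clamp is forced with more than 30 N (contact force between the fingers and clamp above 30 N).
It fails at once if the jar, tin or screwdriver is moved more than 20 mm (distance of any of jar_mid, tin_mid, screwdriver from where it was at the start of the episode above 0.02 m).
It also fails if it takes over 72 s, if anything falls off the work surface, if the arm or the gripper's body presses on something with over 40 N, if the wrist force passes 120 N, or if a joint passes its speed limit or range.

## Working session

There is one attempt and no reset: what is moved stays moved. The work goes in short steps, Python scripts to look and compute and a tool call to move; the robot and the scene stay as the last step left them, time stands still between calls to the robot, and variables do not carry over. Pictures are saved under pics/ and viewed, at most 13 in all, crops included, and the job is handed in when it is done.

Besides the shell and the picture viewer there is one more tool, called after "Emit:" by a JSON object that holds its "op" and its "data". carry_out: Moves the arm, as the interface text tells. Its arguments: {"type":"object","properties":{"slide":{"type":"array"},"roll":{"type":"array"},"claw":{"type":"array"}},"required":["slide","roll","claw"]}

```bash
mkdir -p pics; cat > h.py <<'E'
import numpy as np, cv2
from bench import *
from scipy.spatial.transform import Rotation as R
def Ttool():
    s=read_state(); T=np.eye(4); T[:3,:3]=R.from_quat(s["ee_rot"]).as_matrix(); T[:3,3]=s["position"]; return T
def shot(name):
    T=Ttool(); p=get_image(name)
    p["W"]=p["world_from_camera"] if name!="wrist" else T@p["T_tool_cam"]
    return p
def ray(p,px):
    K=np.array(p["mtx"]); d=np.linalg.inv(K)@[px[0],px[1],1.]; d=np.array([d[0],-d[1],-1.])
    return p["W"][:3,3], p["W"][:3,:3]@d
def atz(p,px,z):
    o,d=ray(p,px); return o+d*(z-o[2])/d[2]
def depth(p,px):
    o,d=ray(p,px); c,r=int(round(px[0])),int(round(px[1])); w=p["z_map"][max(0,r-2):r+3,max(0,c-2):c+3]; w=w[w>0]
    return o+d*np.median(w) if len(w) else None
def cloud(p):
    v,u=np.mgrid[0:420,0:560]; K=np.array(p["mtx"]); z=p["z_map"]
    c=np.stack([(u-K[0,2])/K[0,0]*z,-(v-K[1,2])/K[1,1]*z,-z],-1)
    return c@p["W"][:3,:3].T+p["W"][:3,3]
def save(p,n): cv2.imwrite(n,p["img"][:,:,::-1])
E
python3 - <<'E'
from h import *
np.set_printoptions(precision=1,suppress=True)
s=read_state(); print(s["position"],s["ee_rot"],s["gripper_width"],grip_point_offset)
print(R.from_quat(s["ee_rot"]).as_matrix())
ims=[]
for n in("top","scene"):
    p=shot(n); ims.append(p["img"]); print(n,p.keys())
    save(p,f"pics/{n}0.png")
    for t in("jig","rail_mouth","stop_face","carriage_grip","carriage_front","clamp_ball","jar_mid","tin_mid","screwdriver"):
        for r in place_of(p,t)[:3]: print(t,np.array(r["at"]),round(r["conf"],2),depth(p,r["at"]))
E
```

```text
[157.4 604.6 403.6] [ 1.  -0.1 -0.   0. ] 85.69439391943381 154.70000000000002
[[ 1.  -0.3 -0. ]
 [-0.3 -1.  -0. ]
 [ 0.   0.  -1. ]]
top dict_keys(['img', 'z_map', 'mtx', 'world_from_camera', 'shot', 'W'])
jig [224.7 198.5] 0.65 [557.4 121.6  39.9]
rail_mouth [261.1 191.7] 0.61 [589.8  39.3  19.8]
stop_face [192.3 196.9] 0.65 [551.4 198.3  43. ]
carriage_grip [467.3 247.9] 0.85 [ 501.4 -438.1   68.9]
carriage_grip [433.1 305.4] 0.76 [ 367.9 -369.7   59. ]
carriage_grip [389.5 250.5] 0.58 [ 475.  -266.5   69.2]
carriage_front [371.7 247.1] 0.96 [ 485.  -236.6   24.6]
carriage_front [449.4 301.7] 0.9 [ 381.4 -418.    27.9]
carriage_front [473.3 260.3] 0.69 [ 482.1 -472.6   25.2]
clamp_ball [424.7 325.2] 0.66 [ 324.1 -355.8   51. ]
clamp_ball [439.9 257. ] 0.62 [ 476.4 -384.8   52.1]
clamp_ball [406.9 243.3] 0.53 [ 507.9 -325.4    1.6]
tin_mid [438.7 171.5] 0.88 [ 653.5 -350.6  120.8]
screwdriver [113.8 237.6] 0.77 [436.1 374.7  17.2]
scene dict_keys(['img', 'z_map', 'mtx', 'world_from_camera', 'shot', 'W'])
jig [340.2 239.5] 0.92 [584.6 129.4  20.6]
rail_mouth [302.  232.7] 0.73 [579.2  41.   36.6]
stop_face [373.6 229.7] 0.86 [575.5 203.6  44.2]
stop_face [302.  235.3] 0.67 [582.6  41.1  31.6]
carriage_grip [172.9 198.8] 0.96 [ 491.9 -266.6   59.9]
carriage_grip [198.1 156.2] 0.83 [ 325.9 -230.9   68. ]
carriage_grip [ 99.8 204.9] 0.73 [ 516.7 -433.1   60.9]
carriage_front [ 91.4 209.4] 0.96 [ 498.8 -469.4   29.6]
carriage_front [188.3 170.7] 0.83 [ 326.5 -264.7   19.4]
carriage_front [127.2 181.6] 0.79 [ 387.  -415.1   27.5]
clamp_ball [150.  203.9] 0.72 [ 452.5 -342.8    7.4]
clamp_ball [237.2 290.1] 0.67 [777.  -86.6  91.4]
clamp_ball [121.9 202.7] 0.53 [ 471.5 -403.7   27.9]
jar_mid [236.5 287.8] 0.61 [776.5 -87.5  97.7]
tin_mid [102.6 260.2] 0.84 [ 713.9 -349.3   96.7]
screwdriver [427.  203.2] 0.64 [437.2 374.3   3.1]
```

View pics/top0.png

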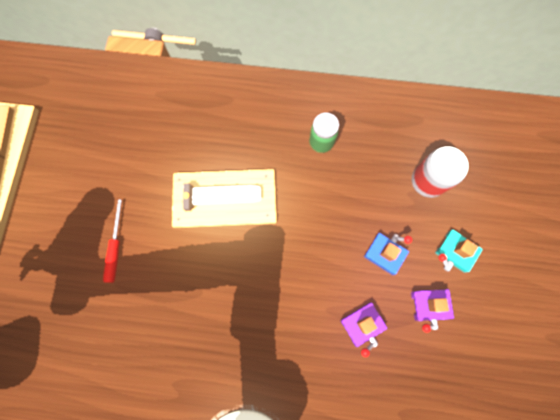

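View pics/scene0.png

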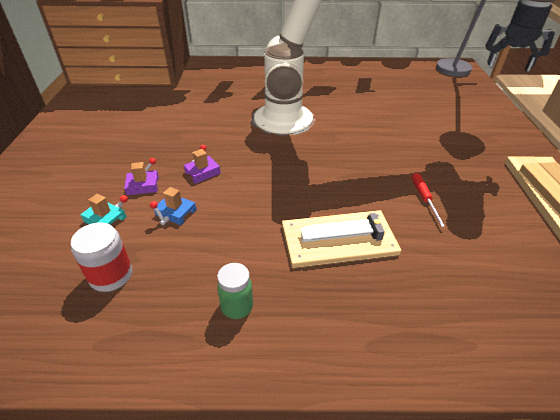

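The blue carriage is at top (388,252) with its ball at (408,239), so its front points left and up. The jig is at (224,198), with the stop at its left end (187,197).

```bash
python3 - <<'E'
from h import *
np.set_printoptions(precision=1,suppress=True)
T=Ttool(); print(np.degrees(np.arctan2(T[1,0],T[0,0])), get_image("wrist")["T_tool_cam"])
for n in("top","scene"):
    p=shot(n); X=cloud(p); im=p["img"].astype(int)
    hsv=cv2.cvtColor(p["img"],cv2.COLOR_RGB2HSV)
    ok=p["z_map"]>0
    m=ok&(abs(hsv[...,0].astype(int)-110)<12)&(hsv[...,1]>140)&(abs(X[...,0]-480)<90)&(abs(X[...,1]+266)<90)&(X[...,2]>33)
    # top face of blue body at z=25+... body rests on bench: top z=25
    m=ok&(abs(hsv[...,0].astype(int)-110)<12)&(hsv[...,1]>140)&(abs(X[...,0]-480)<90)&(abs(X[...,1]+266)<90)&(X[...,2]>18)
    q=X[m]; print(n,"blue",len(q),np.median(q[:,2]),cv2.minAreaRect(q[:,:2].astype(np.float32)))
    w=ok&(hsv[...,1]>60)&(abs(X[...,0]-480)<50)&(abs(X[...,1]+266)<50)&(X[...,2]>60)
    q=X[w]; print("post",len(q),q.mean(0))
    b=ok&(X[...,2]>10)&(X[...,2]<24)&(abs(X[...,0]-560)<110)&(abs(X[...,1]-120)<150)
    q=X[b]; print("board",cv2.minAreaRect(q[:,:2].astype(np.float32)))
    b=ok&(X[...,2]>33)&(X[...,2]<43)&(abs(X[...,0]-560)<60)&(abs(X[...,1]-120)<85)
    q=X[b]; print("rail",q.mean(0),cv2.minAreaRect(q[:,:2].astype(np.float32)))
E
```

```text
-14.59723358768048 [[ 0.   0.9  0.3 82.2]
 [ 1.   0.  -0.  -0.4]
 [-0.   0.3 -0.9 32. ]
 [ 0.   0.   0.   1. ]]
top blue 49 23.98822665416253 ((474.6108703613281, -269.99017333984375), (75.1701889038086, 60.53118896484375), 63.90239334106445)
post 200 [ 480.4 -276.7   68.1]
board ((566.48388671875, 128.80575561523438), (136.00364685058594, 250.38954162597656), 9.249629020690918)
rail [567.5 121.   40.1] ((560.9574584960938, 123.44676208496094), (57.40949630737305, 171.0951690673828), 7.051728248596191)
scene blue 385 27.201369398400857 ((478.201904296875, -271.7400817871094), (81.70972442626953, 63.144283294677734), 64.22552490234375)
post 173 [ 486.1 -276.6   68.1]
board ((568.5760498046875, 130.12197875976562), (137.67056274414062, 250.67913818359375), 9.3504638671875)
rail [571.6 120.9  41.2] ((566.0994262695312, 121.09336853027344), (51.39710998535156, 163.33096313476562), 6.863526344299316)
```

```bash
cat >> h.py <<'E'
def rel(x,y,z,yaw):
    "tool-frame slide (m) and roll (deg) from measured pose to TCP world target; yaw=tool x heading deg"
    T=Ttool(); d=T[:3,:3].T@(np.array([x,y,z])-T[:3,3])/1000
    y0=np.degrees(np.arctan2(T[1,0],T[0,0])); print("slide",np.round(d,4),"len",round(float(np.linalg.norm(d))*1000),"roll",round(-(yaw-y0),2))
E
python3 -c "
from h import *
rel(500,150,380,-15)"
```

```text
slide [0.4461 0.3538 0.0247] len 570 roll 0.4
```

Emit:
{"op": "carry_out", "data": {"slide": [[0.446,0.354,0.025],[0.446,0.354,0.025],[0.446,0.354,0.025],[0.446,0.354,0.025],[0.446,0.354,0.025],[0.446,0.354,0.025],[0.446,0.354,0.025],[0.446,0.354,0.025]], "roll": [0,0,0,0,0,0,0,0], "claw": [0.085,0.085,0.085,0.085,0.085,0.085,0.085,0.085]}}

```text
clock: 2.15
position: [458.7, 203.9, 383.2]
ee_rot: [0.992, -0.127, 0.0, -0.0]
contact_force: [1.5, 1.4, -0.6]
gripper_width: 85.2
grasp_force: 0.0
```

```bash
python3 -c "
from h import *
rel(478,-272,330,-26)"
```

```text
slide [0.1383 0.4559 0.0529] len 479 roll 11.43
```

```bash
python3 -c "
from h import *
rel(566,128,400,9)"
```

```text
slide [ 0.1229  0.0465 -0.0167] len 132 roll -23.57
```

Emit:
{"op": "carry_out", "data": {"slide": [[0.123,0.047,-0.017],[0.123,0.047,-0.017],[0.123,0.047,-0.017],[0.123,0.047,-0.017],[0.123,0.047,-0.017]], "roll": [-23.5,-23.5,-23.5,-23.5,-23.5], "claw": [0.085,0.085,0.085,0.085,0.085]}}

```text
clock: 2.78
position: [564.5, 129.4, 399.6]
ee_rot: [0.997, 0.077, -0.0, -0.0]
contact_force: [-0.9, 0.5, 0.9]
gripper_width: 84.8
grasp_force: 0.0
```

```bash
cat > jig.py <<'E'
from h import *
np.set_printoptions(precision=1,suppress=True)
p=shot("wrist"); save(p,"pics/jig1.png"); X=cloud(p); ok=p["z_map"]>0
print(Ttool()[:3,3])
for t in("jig","rail_mouth","stop_face"):
    for r in place_of(p,t)[:2]: print(t,np.array(r["at"]),round(r["conf"],2),depth(p,r["at"]),atz(p,r["at"],{"jig":0,"rail_mouth":38,"stop_face":33}[t]))
def rect(name,zl,zh,hx=100,hy=150):
    b=ok&(X[...,2]>zl)&(X[...,2]<zh)&(abs(X[...,0]-567)<hx)&(abs(X[...,1]-127)<hy)
    q=X[b]; print(name,len(q),np.median(q[:,2]),cv2.minAreaRect(q[:,:2].astype(np.float32)))
rect("board",13,22); rect("rail",38.5,42,50,110); rect("stop",45,49,60,130)
# robust rail edges: per-slice
c=np.array([567,127.]); a=np.radians(99.3)
for it in range(2):
    ex=np.array([np.cos(a),np.sin(a)]); ey=np.array([-ex[1],ex[0]])
    L=(X[...,:2]-c)@np.stack([ex,ey],1)
    m=ok&(X[...,2]>38.7)&(X[...,2]<42)&(abs(L[...,0])<100)&(abs(L[...,1])<35)
    s,t=L[m].T; mids=[]
    for lo in range(-70,60,8):
        k=(s>lo)&(s<lo+8)
        if k.sum()>20: mids.append([lo+4,(np.percentile(t[k],2)+np.percentile(t[k],98))/2,np.ptp(np.percentile(t[k],[2,98]))])
    mids=np.array(mids); f=np.polyfit(mids[:,0],mids[:,1],1); print(f,mids[:,2]); a+=f[0]; c=c+ey*f[1]
print("axis deg",np.degrees(a),"pt",c, "s range",np.percentile(s,[0.5,99.5]))
E
python3 jig.py
```

```text
[564.3 129.7 399.7]
jig [282.8 166.4] 0.64 [576.8 133.8  39.2] [568.5 132.8   0. ]
rail_mouth [380.  177.8] 0.88 [575.9  32.8  17.6] [580.   39.2  38. ]
stop_face [211.7 176.4] 0.62 [556.8 199.8  40. ] [554.9 201.   33. ]
board 22916 16.99051811387892 ((566.3410034179688, 128.77085876464844), (135.30653381347656, 250.4577178955078), 9.210644721984863)
rail 4816 39.218511892313586 ((573.11767578125, 131.08738708496094), (64.67137145996094, 177.58457946777344), 13.768397331237793)
stop 1106 45.920763959723786 ((553.5244750976562, 210.30108642578125), (63.568702697753906, 21.945322036743164), 9.373687744140625)
[-0.  0.] [37.5 38.5 38.6 38.7 38.3 38.8 38.4 37.8 39.1 38.5 37.8 38.  39.  37.5
 37.7 38.2 38.2]
[ 0. -0.] [37.5 38.5 38.6 38.7 38.3 38.9 38.4 37.8 39.1 38.5 37.8 38.  39.  37.6
 37.7 38.2 38.1]
axis deg 98.94203859525634 pt [567. 127.] s range [-78.6  79.6]
```

View pics/jig1.png

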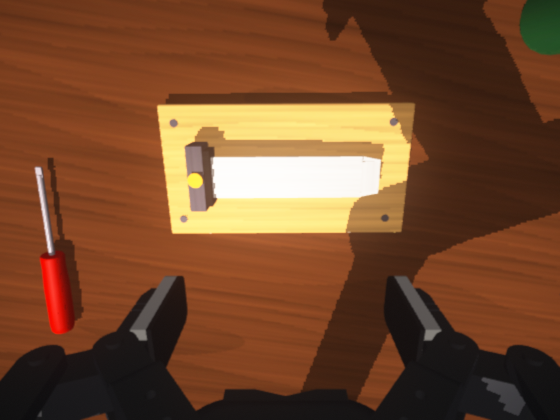

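The jig is clear in view: the rail mouth is at (380,177), the stop face at (212,177), and the board agrees with its given size. Next is the carriage.

```bash
python3 -c "
from h import *
rel(478,-272,390,-26)"
```

```text
slide [-0.148   0.3835  0.0099] len 411 roll 34.97
```

Emit:
{"op": "carry_out", "data": {"slide": [[-0.148,0.3835,0.01],[-0.148,0.3835,0.01],[-0.148,0.3835,0.01],[-0.148,0.3835,0.01],[-0.148,0.3835,0.01],[-0.148,0.3835,0.01],[-0.148,0.3835,0.01],[-0.148,0.3835,0.01]], "roll": [35,35,35,35,35,35,35,35], "claw": [0.085,0.085,0.085,0.085,0.085,0.085,0.085,0.085]}}

```text
clock: 3.98
position: [477.4, -274.1, 389.6]
ee_rot: [0.974, -0.227, -0.0, 0.0]
contact_force: [-0.0, 0.9, 0.1]
gripper_width: 84.7
grasp_force: 0.0
```

```bash
cat > car.py <<'E'
from h import *
import sys
np.set_printoptions(precision=1,suppress=True)
p=shot("wrist"); save(p,sys.argv[1]); X=cloud(p); ok=p["z_map"]>0
T=Ttool(); print(T[:3,3],np.degrees(np.arctan2(T[1,0],T[0,0])))
for t in("carriage_grip","carriage_front","clamp_ball"):
    for r in place_of(p,t)[:2]: print(t,np.array(r["at"]),round(r["conf"],2),depth(p,r["at"]),atz(p,r["at"],{"carriage_grip":47,"carriage_front":20,"clamp_ball":50}[t]))
h=cv2.cvtColor(p["img"],cv2.COLOR_RGB2HSV).astype(int)
near=ok&(np.hypot(X[...,0]-478,X[...,1]+272)<75)
q=X[near&(X[...,2]>64)&(X[...,2]<74)&(h[...,0]<25)]; print("post",len(q),np.median(q[:,2]),cv2.minAreaRect(q[:,:2].astype(np.float32)))
q=X[near&(X[...,2]>21)&(X[...,2]<29)&(abs(h[...,0]-110)<14)]; print("body",len(q),np.median(q[:,2]),cv2.minAreaRect(q[:,:2].astype(np.float32)))
E
python3 car.py pics/car1.png
```

```text
[ 477.8 -272.9  389.7] -26.195571991223833
carriage_grip [455.1  68.3] 0.9 [ 507.  -434.8   68.2] [ 503.8 -443.9   47. ]
carriage_grip [319.8 335.8] 0.68 [ 324.6 -237.7   64.9] [ 310.8 -233.3   47. ]
carriage_front [243.7 181.9] 0.95 [ 487.8 -230.7   -0.2] [ 491.4 -235.2   20. ]
carriage_front [331.2 292.5] 0.92 [ 324.8 -259.2    0.6] [ 337.  -261.9   20. ]
clamp_ball [304.7 135.8] 0.93 [ 511.  -309.    61.3] [ 509.5 -309.    50. ]
clamp_ball [427.3 280.1] 0.89 [ 326.3 -358.1   49.7] [ 326.5 -358.1   50. ]
post 992 67.83448511188246 ((475.4804992675781, -273.18206787109375), (27.976062774658203, 27.100635528564453), 63.09756088256836)
body 3683 23.927977489902787 ((475.1153564453125, -272.8685302734375), (79.51628875732422, 63.85002517700195), 63.36137008666992)
```

View pics/car1.png

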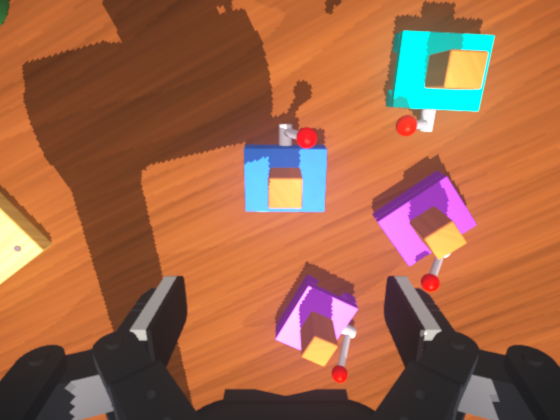

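The blue carriage body is at about (285,180), with its clamp on the far side and the ball at (305,137). The post and body centres agree to 0.5 mm.

```bash
python3 -c "
from h import *
rel(475.3,-273,205,-26.7)"
```

```text
slide [-0.0022  0.0028  0.1849] len 185 roll 0.69
```

Emit:
{"op": "carry_out", "data": {"slide": [[-0.002,0.002,0.05],[-0.002,0.002,0.1],[-0.002,0.002,0.1],[-0.002,0.002,0.1]], "roll": [0.6,0.6,0.6,0.6], "claw": [0.085,0.085,0.085,0.085]}}

```text
clock: 4.68
position: [476.8, -273.1, 291.7]
ee_rot: [0.973, -0.23, 0.002, 0.0]
contact_force: [-0.2, -0.8, 0.2]
gripper_width: 85.1
grasp_force: 0.0
```

```bash
python3 car.py pics/car2.png; python3 -c "
from h import *
rel(475.3,-273,205,-26.7)"
```

```text
[ 476.8 -273.3  292.2] -26.597797184964538
carriage_grip [533.1  60. ] 0.59 [ 507.3 -429.3   67.7] [ 502.7 -442.2   47. ]
carriage_grip [288.7 225.2] 0.58 [ 482.4 -278.2   68.1] [ 475.  -274.8   47. ]
carriage_front [351.2 356.1] 0.9 [ 318.4 -261.3    0.7] [ 335.7 -264.9   20. ]
carriage_front [521.9 237.1] 0.82 [ 382.1 -419.6   24.3] [ 379.  -421.6   20. ]
clamp_ball [316.9 158.1] 0.63 [ 509.8 -309.8   62. ] [ 507.3 -309.9   50. ]
clamp_ball [460.9 137.5] 0.58 [ 481.2 -390.4   52.8] [ 480.2 -391.5   50. ]
post 2112 67.79413859090653 ((489.69439697265625, -281.4789123535156), (30.34663963317871, 61.75788116455078), 60.05320358276367)
body 6502 23.847569724150205 ((475.33160400390625, -272.84356689453125), (79.85746002197266, 63.96431350708008), 63.41675567626953)
slide [-0.0013 -0.      0.0868] len 87 roll 0.03
```

Emit:
{"op": "carry_out", "data": {"slide": [[-0.0015,0,0.04],[-0.0015,0,0.07],[-0.0015,0,0.087],[-0.0015,0,0.087],[-0.0015,0,0.087]], "roll": [0,0,0,0,0], "claw": [0.085,0.085,0.085,0.085,0.05]}}

```text
clock: 5.5
position: [474.8, -273.0, 204.1]
ee_rot: [0.973, -0.231, 0.001, 0.0]
contact_force: [0.4, 0.3, 0.3]
gripper_width: 69.4
grasp_force: 0.0
```

Emit:
{"op": "carry_out", "data": {"slide": [[0,0,0],[0,0,0],[0,0,0],[0,0,0]], "roll": [0,0,0,0], "claw": [0.026,0.02,0.02,0.02]}}

```text
clock: 6.0
position: [474.5, -272.8, 203.7]
ee_rot: [0.973, -0.231, 0.001, 0.0]
contact_force: [0.3, 2.4, 5.8]
gripper_width: 29.2
grasp_force: 60.0
```

Emit:
{"op": "carry_out", "data": {"slide": [[0,0,-0.03],[0,0,-0.08],[0,0,-0.12],[0,0,-0.12],[0,0,-0.12]], "roll": [0,0,0,0,0], "claw": [0.02,0.02,0.02,0.02,0.02]}}

```text
clock: 6.62
position: [473.0, -272.4, 320.4]
ee_rot: [0.973, -0.231, -0.002, -0.001]
contact_force: [0.0, -0.1, -5.0]
gripper_width: 29.3
grasp_force: 60.7
```

```bash
cat > hand.py <<'E'
from h import *
import sys
np.set_printoptions(precision=2,suppress=True)
p=shot("wrist"); save(p,sys.argv[1]); ok=p["z_map"]>0; T=Ttool(); s=read_state()
p["W"]=np.array(p["T_tool_cam"]); X=cloud(p)
h=cv2.cvtColor(p["img"],cv2.COLOR_RGB2HSV).astype(int)
b=ok&(abs(h[...,0]-110)<14)&(h[...,1]>90)&(abs(X[...,0])<60)&(abs(X[...,1])<60)
q=X[b&(X[...,2]>165)&(X[...,2]<200)]
m=np.median(q[:,2]); print("body top z",m,len(q))
A=np.c_[q[:,:2],np.ones(len(q))]; k=abs(q[:,2]-m)<4; f=np.linalg.lstsq(A[k],q[k,2],rcond=None)[0]; print("tilt",f)
k=abs(q[:,2]-m)<4; print(cv2.minAreaRect(q[k,:2].astype(np.float32)), q[k].min(0),q[k].max(0))
for t in("carriage_grip","carriage_front","clamp_ball"):
    for r in place_of(p,t)[:1]: print(t,np.array(r["at"]),round(r["conf"],2),depth(p,r["at"]))
print(s["position"],s["contact_force"],s["wrist_torque"],s["gripper_width"])
E
python3 hand.py pics/hand1.png; python3 -c "
from h import *
rel(566.3+.158*170,128.8-.987*170,340,9.1)"
```

```text
body top z 180.0023818855948 10640
tilt [  0.01  -0.   179.8 ]
((6.15876579284668, -0.17090606689453125), (53.6214485168457, 79.65528869628906), 0.048610102385282516) [-20.69 -39.98 177.89] [ 32.98  39.64 184.  ]
carriage_grip [286.3 300.2] 0.88 [ 13.26   0.21 136.24]
carriage_front [200.9 267.2] 0.88 [-73.32 -77.9  320.92]
clamp_ball [462.2 318.8] 0.85 [-92.44 142.48 269.79]
[ 473.08 -272.48  320.04] [-0.41  0.32 -5.62] [0.02 0.06 0.01] 29.173517273621357
slide [ 0.0015 -0.2625 -0.0195] len 263 roll -35.81
```

View pics/hand1.png

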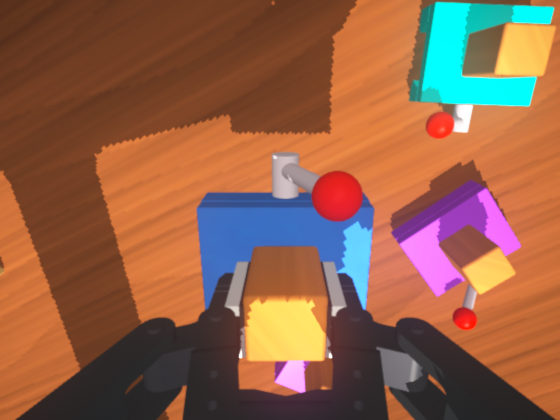

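```bash
cat >> h.py <<'E'
C=np.array([565.8,128.7]); A=99.1
def jx(x,z,lat=0):
    "TCP for carriage at jig x; lat=shift along tool x"
    a=np.radians(A); q=C+x*np.array([np.cos(a),np.sin(a)])+lat*np.array([np.sin(a),-np.cos(a)]); print("target",q); rel(q[0],q[1],z,A-90)
E
python3 -c "
from h import *
jx(-170,310)"
```

```text
target [592.68687143 -39.16034715]
slide [ 0.0013 -0.2621  0.0106] len 262 roll -35.81
```

Emit:
{"op": "carry_out", "data": {"slide": [[0.001,-0.05,0.003],[0.001,-0.1,0.006],[0.001,-0.15,0.01],[0.001,-0.2,0.01],[0.001,-0.24,0.01],[0.001,-0.262,0.01],[0.001,-0.262,0.01],[0.001,-0.262,0.01]], "roll": [-7,-14,-21,-28,-35.8,-35.8,-35.8,-35.8], "claw": [0.02,0.02,0.02,0.02,0.02,0.02,0.02,0.02]}}

```text
clock: 7.82
position: [592.3, -39.9, 312.1]
ee_rot: [0.997, 0.079, -0.001, 0.0]
contact_force: [-0.7, -0.4, -4.3]
gripper_width: 29.5
grasp_force: 61.2
```

```bash
python3 -c "
from h import *
print(read_state()['contact_force'])
jx(-150,232)"
```

```text
[-0.6628244  -0.42686075 -4.28365588]
target [589.52371009 -19.41207101]
slide [ 0.0007 -0.0206  0.0801] len 83 roll -0.09
```

Emit:
{"op": "carry_out", "data": {"slide": [[0.0007,-0.02,0.03],[0.0007,-0.02,0.06],[0.0007,-0.02,0.08],[0.0007,-0.02,0.08],[0.0007,-0.02,0.08]], "roll": [0,0,0,0,0], "claw": [0.02,0.02,0.02,0.02,0.02]}}

```text
clock: 8.45
position: [590.6, -20.0, 233.8]
ee_rot: [0.997, 0.079, 0.001, 0.0]
contact_force: [0.1, 0.8, -3.9]
gripper_width: 29.1
grasp_force: 61.2
```

```bash
cat > align.py <<'E'
from h import *
import sys
np.set_printoptions(precision=2,suppress=True)
p=shot("wrist"); save(p,sys.argv[1]); ok=p["z_map"]>0; s=read_state()
p["W"]=np.array(p["T_tool_cam"]); X=cloud(p)
h=cv2.cvtColor(p["img"],cv2.COLOR_RGB2HSV).astype(int)
q=X[ok&(abs(h[...,0]-110)<14)&(h[...,1]>90)&(abs(X[...,0])<45)&(abs(X[...,1])<45)&(abs(X[...,2]-180)<4)]
print("body",np.median(q[:,2]),q[:,0].max(),[ (l,round(float(np.percentile(q[(abs(q[:,1]-l)<5),0],99)),2)) for l in(-30,-15,0,15,30)])
m=ok&(h[...,1]<70)&(abs(X[...,0])<35)&(X[...,1]<-50)&(X[...,1]>-230)&(abs(X[...,2]-190)<12)
q=X[m]; print("rail n",len(q),np.median(q[:,2]) if len(q) else None)
r=[]
for l in range(-215,-50,10):
    k=abs(q[:,1]-l)<5
    if k.sum()>30: a,b=np.percentile(q[k,0],[1,99]); r.append((l,round(float(a),1),round(float(b),1),round(float((a+b)/2),2),round(float(np.median(q[k,2])),1)))
print(*r,sep="\n"); print(s["position"],s["contact_force"])
E
python3 align.py pics/al1.png
```

```text
body 179.87867175352767 33.12082409003128 [(-30, 32.64), (-15, 32.72), (0, 32.83), (15, 32.41), (30, 31.88)]
rail n 12004 195.08755462135747
(-155, -20.5, -8.6, -14.56, 194.9)
(-145, -20.2, 19.4, -0.4, 195.0)
(-135, -20.0, 19.6, -0.21, 194.9)
(-125, -20.1, 19.7, -0.2, 194.9)
(-115, -20.0, 19.6, -0.2, 194.9)
(-105, -20.1, 19.8, -0.18, 194.9)
(-95, -20.1, 19.7, -0.19, 195.0)
(-85, -20.1, 19.7, -0.2, 194.9)
(-75, -19.0, 19.3, 0.14, 195.6)
(-65, -16.4, 17.5, 0.53, 196.5)
[590.72 -19.87 234.14] [-0.13  0.36 -4.33]
```

View pics/al1.png

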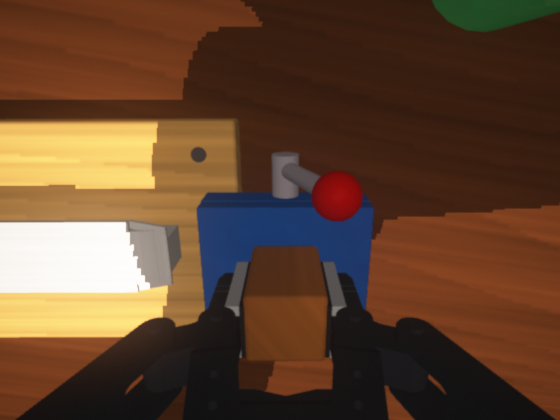

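Aligned: the rail mids sit at tool x = -0.2 and the carriage at about +0.6, with the roof about 5 mm above the rail top. I'll correct that and enter.

Emit:
{"op": "carry_out", "data": {"slide": [[-0.0008,0,0.004],[-0.0008,0,0.004],[-0.0008,-0.008,0.004],[-0.0008,-0.016,0.004],[-0.0008,-0.024,0.004],[-0.0008,-0.028,0.004],[-0.0008,-0.032,0.004],[-0.0008,-0.032,0.004]], "roll": [0,0,0,0,0,0,0,0], "claw": [0.02,0.02,0.02,0.02,0.02,0.02,0.02,0.02]}}

```text
clock: 9.5
position: [584.4, 12.4, 228.8]
ee_rot: [0.997, 0.08, -0.0, 0.0]
contact_force: [0.2, -0.3, -4.1]
gripper_width: 29.3
grasp_force: 61.4
```

```bash
python3 align.py pics/al2.png
```

```text
body 179.88620891883195 33.034392783408656 [(-30, 32.64), (-15, 32.66), (0, 32.69), (15, 32.47), (30, 31.53)]
rail n 13550 189.93412569900724
(-145, -18.9, 12.6, -3.14, 190.0)
(-135, -18.0, 21.1, 1.53, 189.9)
(-125, -18.1, 21.1, 1.5, 189.9)
(-115, -18.1, 21.2, 1.57, 190.0)
(-105, -18.1, 21.1, 1.48, 189.9)
(-95, -18.1, 21.2, 1.54, 189.9)
(-85, -18.3, 21.2, 1.44, 189.9)
(-75, -18.3, 21.2, 1.47, 189.9)
(-65, -18.3, 21.3, 1.48, 189.9)
(-55, -17.7, 21.2, 1.76, 189.9)
[584.43  12.19 228.79] [ 1.23  0.62 -3.42]
```

Emit:
{"op": "carry_out", "data": {"slide": [[0.001,0,-0.001],[0.001,0,-0.001],[0.001,0,-0.001],[0.001,0,-0.001]], "roll": [0,0,0,0], "claw": [0.02,0.02,0.02,0.02]}}

```text
clock: 10.05
position: [585.4, 12.2, 229.8]
ee_rot: [0.997, 0.079, -0.0, 0.0]
contact_force: [-0.2, 0.7, -4.4]
gripper_width: 29.1
grasp_force: 61.4
```

```bash
python3 align.py pics/al3.png
```

```text
body 179.8760083108402 33.15448140318063 [(-30, 32.64), (-15, 32.65), (0, 32.68), (15, 32.48), (30, 31.75)]
rail n 13593 190.9053310627524
(-145, -19.6, 15.8, -1.92, 190.9)
(-135, -19.3, 20.2, 0.43, 190.9)
(-125, -19.4, 20.2, 0.39, 190.9)
(-115, -19.2, 20.1, 0.44, 190.9)
(-105, -19.5, 20.1, 0.34, 190.9)
(-95, -19.3, 20.2, 0.43, 190.9)
(-85, -19.4, 20.2, 0.43, 190.9)
(-75, -19.3, 20.2, 0.45, 190.9)
(-65, -19.4, 20.3, 0.47, 190.9)
(-55, -19.1, 20.2, 0.57, 190.9)
[585.4   12.2  229.76] [ 0.37  0.05 -4.42]
```

Emit:
{"op": "carry_out", "data": {"slide": [[0,-0.005,0],[0,-0.01,0],[0,-0.015,0],[0,-0.02,0],[0,-0.025,0],[0,-0.03,0],[0,-0.03,0],[0,-0.03,0]], "roll": [0,0,0,0,0,0,0,0], "claw": [0.02,0.02,0.02,0.02,0.02,0.02,0.02,0.02]}}

```text
clock: 11.1
position: [580.7, 41.9, 229.8]
ee_rot: [0.997, 0.079, -0.0, 0.0]
contact_force: [-0.4, 0.4, -4.3]
gripper_width: 29.4
grasp_force: 61.4
```

```bash
python3 align.py pics/al4.png
```

```text
body 179.89060076955835 33.065833987926695 [(-30, 32.56), (-15, 32.78), (0, 32.71), (15, 32.43), (30, 31.85)]
rail n 13610 190.92732003772053
(-145, -19.6, 19.2, -0.24, 191.0)
(-135, -19.4, 20.1, 0.35, 190.9)
(-125, -19.3, 20.2, 0.41, 191.0)
(-115, -19.4, 20.1, 0.38, 191.0)
(-105, -19.3, 20.1, 0.39, 190.9)
(-95, -19.3, 20.2, 0.42, 191.0)
(-85, -19.4, 20.3, 0.44, 190.9)
(-75, -19.3, 20.3, 0.51, 190.9)
(-65, -19.4, 20.2, 0.41, 190.9)
(-55, -19.4, 20.2, 0.4, 190.9)
[580.67  41.81 229.77] [-1.03  0.49 -4.  ]
```

Emit:
{"op": "carry_out", "data": {"slide": [[0,-0.008,0],[0,-0.018,0],[0,-0.03,0],[0,-0.042,0],[0,-0.054,0],[0,-0.064,0],[0,-0.07,0],[0,-0.07,0]], "roll": [0,0,0,0,0,0,0,0], "claw": [0.02,0.02,0.02,0.02,0.02,0.02,0.02,0.02]}}

```text
clock: 12.15
position: [569.6, 111.4, 229.8]
ee_rot: [0.997, 0.08, 0.0, 0.0]
contact_force: [-0.6, -0.2, -5.2]
gripper_width: 29.4
grasp_force: 61.4
```

Emit:
{"op": "carry_out", "data": {"slide": [[0,-0.008,0],[0,-0.016,0],[0,-0.024,0],[0,-0.032,0],[0,-0.036,0],[0,-0.036,0],[0,-0.036,0]], "roll": [0,0,0,0,0,0,0], "claw": [0.02,0.02,0.02,0.02,0.02,0.02,0.02]}}

```text
clock: 13.02
position: [563.9, 146.4, 229.8]
ee_rot: [0.997, 0.079, -0.0, 0.0]
contact_force: [0.0, -0.6, -3.7]
gripper_width: 29.4
grasp_force: 61.4
```

```bash
python3 align.py pics/al5.png
```

```text
body 179.87358351293202 33.164018161824174 [(-30, 32.69), (-15, 32.61), (0, 32.67), (15, 32.39), (30, 31.73)]
rail n 3606 184.10903791902075
(-75, -30.2, 31.2, 0.49, 183.9)
(-65, -27.9, 31.4, 1.75, 183.9)
(-55, -19.6, 20.3, 0.36, 190.7)
[563.88 146.34 229.74] [ 0.66 -0.16 -5.45]
```

View pics/al5.png

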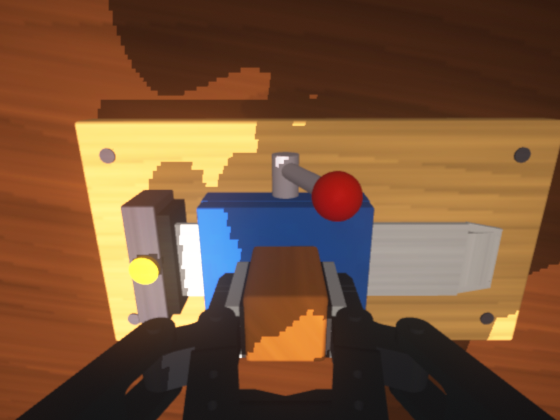

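The carriage is on the rail, with a gap of about 14 mm to the stop (face at column 183, carriage front at 200).

Emit:
{"op": "carry_out", "data": {"slide": [[0,-0.003,0],[0,-0.006,0],[0,-0.009,0],[0,-0.01,0],[0,-0.01,0],[0,-0.01,0]], "roll": [0,0,0,0,0,0], "claw": [0.02,0.02,0.02,0.02,0.02,0.02]}}

```text
clock: 13.82
position: [562.3, 156.4, 229.8]
ee_rot: [0.997, 0.079, -0.0, 0.0]
contact_force: [0.3, 0.1, -5.4]
gripper_width: 29.5
grasp_force: 61.4
```

```bash
cat > gap.py <<'E'
from h import *
p=shot("wrist"); save(p,"pics/gap.png"); ok=p["z_map"]>0; s=read_state()
p["W"]=np.array(p["T_tool_cam"]); X=cloud(p)
m=ok&(abs(X[...,0])<30)&(X[...,1]<-38)&(X[...,1]>-90)
q=X[m&(abs(X[...,2]-184)<2.2)&(X[...,1]<-41)]; print("stop top nearest y",np.percentile(q[:,1],[99,99.8]))
h=cv2.cvtColor(p["img"],cv2.COLOR_RGB2HSV).astype(int)
q=X[ok&(abs(h[...,0]-110)<14)&(h[...,1]>90)&(abs(X[...,0]-10)<20)&(abs(X[...,1])<45)&(abs(X[...,2]-180)<2)]; print("body front y",np.percentile(q[:,1],[0.2,1]))
print(s["position"],s["contact_force"],s["wrist_torque"])
E
python3 gap.py
```

```text
stop top nearest y [-44.05711238 -43.87530528]
body front y [-40.04214974 -39.48435142]
[562.2995402  156.36996051 229.77138239] [-0.00600203 -0.15912096 -4.52944176] [0.03405724 0.01220889 0.00608431]
```

Emit:
{"op": "carry_out", "data": {"slide": [[0,-0.001,0],[0,-0.0015,0],[0,-0.002,0],[0,-0.0025,0],[0,-0.0025,0],[0,-0.0025,0]], "roll": [0,0,0,0,0,0], "claw": [0.02,0.02,0.02,0.02,0.02,0.02]}}

```text
clock: 14.62
position: [561.9, 158.9, 229.8]
ee_rot: [0.997, 0.079, -0.0, 0.0]
contact_force: [0.7, 0.1, -3.7]
gripper_width: 29.6
grasp_force: 61.4
```

Emit:
{"op": "carry_out", "data": {"slide": [[0,-0.0003,0],[0,-0.0006,0],[0,-0.0006,0],[0,-0.0006,0]], "roll": [0,0,0,0], "claw": [0.02,0.02,0.02,0.02]}}

```text
clock: 15.12
position: [561.8, 159.5, 229.8]
ee_rot: [0.997, 0.079, -0.0, 0.0]
contact_force: [0.1, -0.5, -4.2]
gripper_width: 29.4
grasp_force: 61.4
```

Emit:
{"op": "carry_out", "data": {"slide": [[0,-0.0003,0],[0,-0.0005,0],[0,-0.0005,0],[0,-0.0005,0]], "roll": [0,0,0,0], "claw": [0.02,0.02,0.02,0.02]}}

```text
clock: 15.62
position: [561.8, 160.0, 229.8]
ee_rot: [0.997, 0.079, -0.0, 0.0]
contact_force: [-0.1, 0.2, -4.4]
gripper_width: 29.1
grasp_force: 61.4
```

```bash
python3 gap.py
```

```text
stop top nearest y [-41.51003573 -41.28308433]
body front y [-39.98837519 -39.47116076]
[561.75133991 159.99022837 229.76249509] [ 1.69060334e-03 -5.24244013e-01 -3.93317052e+00] [0.03253297 0.08504634 0.01861052]
```

Emit:
{"op": "carry_out", "data": {"slide": [[0,-0.0002,0],[0,-0.0004,0],[0,-0.0004,0],[0,-0.0004,0]], "roll": [0,0,0,0], "claw": [0.02,0.02,0.02,0.02]}}

```text
clock: 16.18
position: [561.7, 160.3, 229.8]
ee_rot: [0.997, 0.079, -0.0, 0.0]
contact_force: [1.3, -1.0, -4.5]
gripper_width: 29.5
grasp_force: 61.4
```

Emit:
{"op": "carry_out", "data": {"slide": [[0,-0.0002,0],[0,-0.0004,0],[0,-0.0004,0],[0,-0.0004,0]], "roll": [0,0,0,0], "claw": [0.02,0.02,0.02,0.02]}}

```text
clock: 16.68
position: [561.7, 160.5, 229.8]
ee_rot: [0.997, 0.079, -0.0, 0.0]
contact_force: [1.4, -4.3, -3.7]
gripper_width: 29.5
grasp_force: 61.4
```

Emit:
{"op": "carry_out", "data": {"slide": [[0,-0.0001,0],[0,-0.0001,0],[0,-0.0001,0]], "roll": [0,0,0], "claw": [0.02,0.02,0.02]}}

```text
clock: 17.05
position: [561.7, 160.5, 229.8]
ee_rot: [0.997, 0.079, -0.0, 0.0]
contact_force: [2.4, -4.8, -3.9]
gripper_width: 29.3
grasp_force: 61.4
```

Emit:
{"op": "carry_out", "data": {"slide": [[0,0,0.0004],[0,0,0.0008],[0,0,0.0008],[0,0,0.0008],[0,0,0.0008],[0,0,0.0008],[0,0,0.0008]], "roll": [0,0,0,0,0,0,0], "claw": [0.02,0.02,0.033,0.05,0.07,0.07,0.07]}}

```text
clock: 17.92
position: [561.6, 161.0, 229.0]
ee_rot: [0.997, 0.079, 0.0, -0.0]
contact_force: [-0.2, -0.3, 0.4]
gripper_width: 70.0
grasp_force: 0.0
```

Emit:
{"op": "carry_out", "data": {"slide": [[0,0,-0.02],[0,0,-0.05],[0,0,-0.09],[0,0,-0.12],[0,0,-0.12],[0,0,-0.12]], "roll": [0,0,0,0,0,0], "claw": [0.07,0.07,0.07,0.07,0.07,0.07]}}

```text
clock: 18.68
position: [561.2, 160.7, 348.3]
ee_rot: [0.997, 0.079, -0.001, 0.0]
contact_force: [-0.3, 0.2, -0.9]
gripper_width: 70.1
grasp_force: 0.0
```

```bash
cat > chk.py <<'E'
from h import *
import sys
np.set_printoptions(precision=2,suppress=True)
T=Ttool(); p=shot("wrist"); save(p,sys.argv[1]); ok=p["z_map"]>0; s=read_state()
p["W"]=np.array(p["T_tool_cam"]); X=cloud(p); o=T[2,3]
h=cv2.cvtColor(p["img"],cv2.COLOR_RGB2HSV).astype(int); z=o-X[...,2]
q=X[ok&(abs(h[...,0]-110)<14)&(h[...,1]>90)&(abs(z-49)<3)&(abs(X[...,0])<60)&(abs(X[...,1])<60)]; print("body",len(q),o-np.median(q[:,2]),cv2.minAreaRect(q[:,:2].astype(np.float32)),"front y",np.percentile(q[:,1],[0.3]))
red=ok&((h[...,0]<5)|(h[...,0]>174))&(h[...,1]>150)&(z>35)&(abs(X[...,0]-50)<40)&(abs(X[...,1])<75)
q=X[red]; print("ball n",len(q),"surface mean xy",q.mean(0),"top z",z[red].max(), "y range",q[:,1].min(),q[:,1].max(),"x",q[:,0].min(),q[:,0].max())
q=X[ok&(abs(z-46)<2)&(X[...,1]<-35)&(X[...,1]>-75)&(abs(X[...,0])<45)&(h[...,1]<110)&(h[...,2]<150)]; print("stop",len(q),np.percentile(q[:,1],[1,99]) if len(q) else None)
print(s["position"],s["contact_force"],s["gripper_width"])
E
python3 chk.py pics/rel1.png
```

```text
body 5197 48.950044047094536 ((1.8242530822753906, 0.09727096557617188), (63.08674240112305, 79.97637939453125), 0.11918565630912781) front y [-39.18]
ball n 545 surface mean xy [ 46.84  15.19 259.02] top z 235.95856306827596 y range -67.80088483138742 26.211868892337442 x 10.79274940172273 55.79878588848743
stop 579 [-57.48 -40.37]
[561.23 160.69 347.79] [ 0.45  0.17 -0.29] 70.14061920558336
```

View pics/rel1.png

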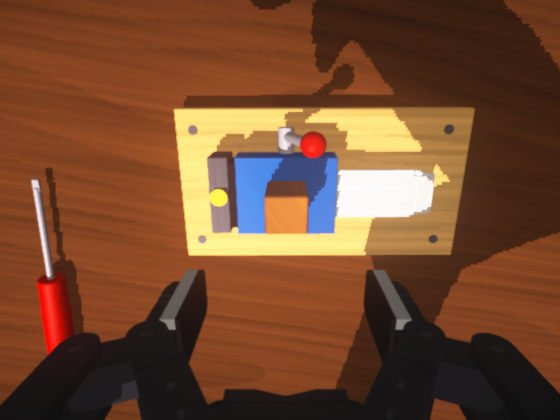

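The carriage is home: its front (column 236) touches the stop (208–230). The clamp ball is at (313,145), still leaning towards -x. Now I'll locate the ball.

```bash
cat > ball.py <<'E'
from h import *
np.set_printoptions(precision=2,suppress=True)
T=Ttool(); p=shot("wrist"); W=p["W"]; ok=p["z_map"]>0; h=cv2.cvtColor(p["img"],cv2.COLOR_RGB2HSV).astype(int); X=cloud(p)
d=(X-T[:3,3])@T[:3,:3]
red=ok&((h[...,0]<6)|(h[...,0]>172))&(h[...,1]>150)&(X[...,2]>40)&(X[...,2]<100)&(abs(d[...,0]-47)<25)&(abs(d[...,1])<75)
v,u=np.nonzero(red); c=(u.mean(),v.mean()); D=X[red]
from scipy.optimize import least_squares
f=least_squares(lambda c:np.linalg.norm(D-c,axis=1)-9,D.mean(0)-[0,0,5],loss="soft_l1"); b=f.x
print(len(D),"ball world",b,"tool",(b-T[:3,3])@T[:3,:3],"TCP",T[:3,3])
E
python3 ball.py
```

```text
537 ball world [610.34 149.62  78.38] tool [ 47.37  18.56 269.3 ] TCP [561.23 160.69 347.79]
```

Emit:
{"op": "carry_out", "data": {"slide": [[0.02,0.02,0],[0.047,0.055,0],[0.047,0.055,0],[0.047,0.055,0],[0.047,0.055,0],[0.047,0.055,0]], "roll": [0,0,0,0,0,0], "claw": [0.03,0,0,0,0,0]}}

```text
clock: 19.52
position: [616.2, 114.6, 349.1]
ee_rot: [0.997, 0.08, 0.0, -0.0]
contact_force: [-0.3, 0.1, -0.1]
gripper_width: 0.2
grasp_force: 0.0
```

Emit:
{"op": "carry_out", "data": {"slide": [[0,0,0.04],[0,0,0.08],[0,0,0.106],[0,0,0.106],[0,0,0.106]], "roll": [0,0,0,0,0], "claw": [0,0,0,0,0]}}

```text
clock: 20.15
position: [617.2, 114.5, 244.4]
ee_rot: [0.997, 0.08, 0.001, -0.0]
contact_force: [-0.3, -0.4, -0.1]
gripper_width: 0.1
grasp_force: 0.0
```

```bash
python3 ball.py; python3 - <<'E'
from h import *
save(shot("wrist"),"pics/push0.png")
E
```

```text
ball.py:6: RuntimeWarning: Mean of empty slice.
  v,u=np.nonzero(red); c=(u.mean(),v.mean()); D=X[red]
  ret = ret.dtype.type(ret / rcount)
ball.py:8: RuntimeWarning: Mean of empty slice.
  f=least_squares(lambda c:np.linalg.norm(D-c,axis=1)-9,D.mean(0)-[0,0,5],loss="soft_l1"); b=f.x
  ret = um.true_divide(
Traceback (most recent call last):
  File "ball.py", line 8, in <module>
    f=least_squares(lambda c:np.linalg.norm(D-c,axis=1)-9,D.mean(0)-[0,0,5],loss="soft_l1"); b=f.x
ValueError: Initial guess is outside of provided bounds
```

View pics/push0.png

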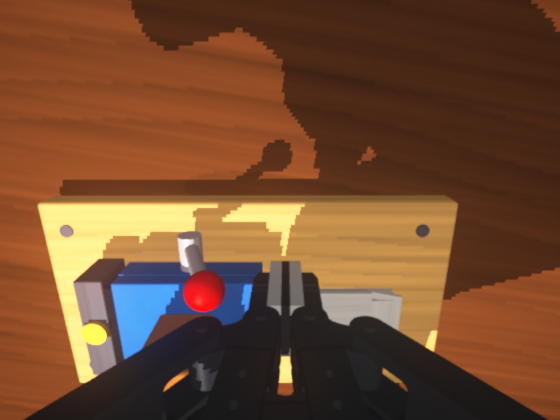

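The closed fingers (column 285) stand clear on the +y side of the ball (203,291), about 12 mm away.

Emit:
{"op": "carry_out", "data": {"slide": [[-0.001,0,0.004],[-0.001,-0.006,0.004],[-0.001,-0.012,0.004],[-0.001,-0.017,0.004],[-0.001,-0.022,0.004],[-0.001,-0.027,0.004],[-0.001,-0.032,0.004],[-0.001,-0.032,0.004]], "roll": [0,0,0,0,0,0,0,0], "claw": [0,0,0,0,0,0,0,0]}}

```text
clock: 21.25
position: [610.5, 146.0, 238.8]
ee_rot: [0.997, 0.08, -0.0, -0.0]
contact_force: [-0.6, -0.6, 0.8]
gripper_width: 0.2
grasp_force: 0.1
```

Emit:
{"op": "carry_out", "data": {"slide": [[0,-0.004,0],[0,-0.008,0],[0,-0.012,0],[0,-0.015,0],[0,-0.018,0],[0,-0.018,0]], "roll": [0,0,0,0,0,0], "claw": [0,0,0,0,0,0]}}

```text
clock: 22.0
position: [607.7, 163.5, 238.7]
ee_rot: [0.997, 0.079, -0.0, -0.0]
contact_force: [0.3, -0.4, -0.3]
gripper_width: 0.2
grasp_force: 0.3
```

```bash
python3 - <<'E'
from h import *
s=read_state(); print(s["position"],s["contact_force"]); save(shot("wrist"),"pics/push1.png")
E
```

```text
[607.66538325 163.49757556 238.65524284] [ 0.28517873 -0.3671902  -0.34190009]
```

View pics/push1.png

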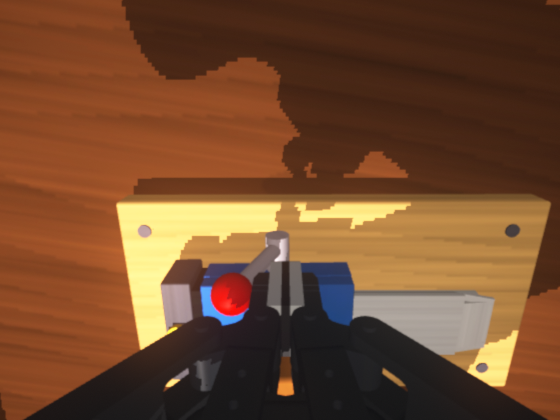

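The arm is now past upright towards the stop (ball at 232,293). I'll continue in small steps.

Emit:
{"op": "carry_out", "data": {"slide": [[0,-0.002,0],[0,-0.004,0],[0,-0.006,0],[0,-0.007,0],[0,-0.007,0]], "roll": [0,0,0,0,0], "claw": [0,0,0,0,0]}}

```text
clock: 22.68
position: [606.6, 170.2, 238.9]
ee_rot: [0.997, 0.079, -0.0, 0.0]
contact_force: [-0.1, -2.2, -0.0]
gripper_width: -0.1
grasp_force: 1.1
```

Emit:
{"op": "carry_out", "data": {"slide": [[0,-0.0008,0],[0,-0.0016,0],[0,-0.0024,0],[0,-0.0024,0]], "roll": [0,0,0,0], "claw": [0,0,0,0]}}

```text
clock: 23.18
position: [606.4, 172.6, 239.1]
ee_rot: [0.997, 0.079, 0.0, -0.0]
contact_force: [0.5, -2.9, -0.5]
gripper_width: -0.1
grasp_force: 1.0
```

Emit:
{"op": "carry_out", "data": {"slide": [[0,-0.0006,0],[0,-0.0012,0],[0,-0.0015,0],[0,-0.0015,0]], "roll": [0,0,0,0], "claw": [0,0,0,0]}}

```text
clock: 23.68
position: [606.1, 174.0, 239.0]
ee_rot: [0.997, 0.079, 0.0, -0.0]
contact_force: [1.1, -2.6, -1.5]
gripper_width: -0.1
grasp_force: 1.0
```

Emit:
{"op": "carry_out", "data": {"slide": [[0,-0.0005,0],[0,-0.001,0],[0,-0.001,0]], "roll": [0,0,0], "claw": [0,0,0]}}

```text
clock: 24.05
position: [605.9, 175.0, 239.0]
ee_rot: [0.997, 0.079, 0.0, -0.0]
contact_force: [0.8, -2.4, -0.0]
gripper_width: -0.2
grasp_force: 1.0
```

Emit:
{"op": "carry_out", "data": {"slide": [[0,-0.0005,0],[0,-0.001,0],[0,-0.001,0]], "roll": [0,0,0], "claw": [0,0,0]}}

```text
clock: 24.42
position: [605.8, 176.0, 239.0]
ee_rot: [0.997, 0.079, 0.0, -0.0]
contact_force: [-0.7, -1.9, -1.0]
gripper_width: 0.2
grasp_force: 1.0
```

Emit:
{"op": "carry_out", "data": {"slide": [[0,-0.0004,0],[0,-0.0008,0],[0,-0.0008,0]], "roll": [0,0,0], "claw": [0,0,0]}}

```text
clock: 24.8
position: [605.6, 176.7, 239.0]
ee_rot: [0.997, 0.079, -0.0, -0.0]
contact_force: [-0.6, -3.0, 0.1]
gripper_width: -0.1
grasp_force: 1.0
```

```bash
sed -i 's/(abs(d\[...,0\]-47)<25)/(abs(X[...,0]-607)<22)\&(abs(X[...,1]-170)<50)/' ball.py; cat >> ball.py <<'E'
ex=np.array([np.cos(np.radians(A)),np.sin(np.radians(A))])
pv=np.array([561.23,160.69])+0.3*ex*-1
y=(b[:2]-pv)@ex; print("jig-x of ball rel pivot",y,"angle",np.radians(40)+np.arctan2(y,b[2]+1-33))
E
python3 ball.py
```

```text
1208 ball world [602.61 198.07  71.69] tool [  0.38 -21.53 167.28] TCP [605.64 176.75 238.98]
jig-x of ball rel pivot 30.661662401437653 angle 1.3558407286127587
```

Emit:
{"op": "carry_out", "data": {"slide": [[0,-0.0004,0],[0,-0.0008,0],[0,-0.0008,0]], "roll": [0,0,0], "claw": [0,0,0]}}

```text
clock: 25.22
position: [605.5, 177.6, 239.0]
ee_rot: [0.997, 0.079, 0.0, -0.0]
contact_force: [1.3, -2.8, -0.9]
gripper_width: -0.3
grasp_force: 1.0
```

Emit:
{"op": "carry_out", "data": {"slide": [[0,-0.0003,0],[0,-0.0005,0],[0,-0.0005,0]], "roll": [0,0,0], "claw": [0,0,0]}}

```text
clock: 25.6
position: [605.5, 178.0, 239.0]
ee_rot: [0.997, 0.079, 0.0, -0.0]
contact_force: [0.7, -1.5, -1.4]
gripper_width: -0.1
grasp_force: 1.1
```

Near the hard stop now and well past the threshold. I'll back off, lift and check.

Emit:
{"op": "carry_out", "data": {"slide": [[0,0.006,0],[0,0.012,0],[0,0.012,-0.04],[0,0.012,-0.09],[-0.02,0.012,-0.12],[-0.044,0.016,-0.12],[-0.044,0.016,-0.12],[-0.044,0.016,-0.12]], "roll": [0,0,0,0,0,0,0,0], "claw": [0,0,0,0,0,0,0,0]}}

```text
clock: 26.6
position: [564.9, 155.3, 359.0]
ee_rot: [0.997, 0.079, 0.0, -0.0]
contact_force: [0.1, -0.3, 1.4]
gripper_width: 0.2
grasp_force: 0.0
```

```bash
python3 ball.py; python3 chk.py pics/end.png
```

```text
453 ball world [602.92 198.68  70.84] tool [ 44.17 -36.76 288.24] TCP [564.93 155.32 359.04]
jig-x of ball rel pivot 31.21528183408652 angle 1.3750811372780296
body 4830 48.933275553720875 ((-0.9445400238037109, -5.817386627197266), (80.03947448730469, 62.992679595947266), 89.82386016845703) front y [-44.87]
ball n 445 surface mean xy [ 44.89 -36.12 281.49] top z 81.53278606471076 y range -45.09475802594011 -28.390250517649253 x 35.81847468879903 52.51620482760898
stop 506 [-63.77 -42.4 ]
[565.15 155.45 358.54] [ 0.08  0.62 -0.05] -0.06125368944270791
```

View pics/end.png

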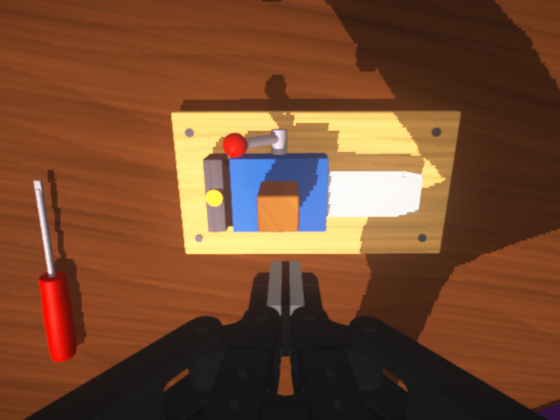

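The clamp is over at about 1.38 rad (ball 235,145), the carriage is against the stop, and the gripper is clear.

```bash
python3 -c "
from bench import job_done; print(job_done())"
```

```text
the job is handed in; nothing more can be done
None
```

The blue carriage is on the rail and was pressed against the end stop with about 5 N. The clamp is swung over to about 1.38 rad, the gripper is clear, and the job was handed in at about 27 s with no verdict returned.

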